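# Third hand at the screwing jig: press a bar against the sprung end stop and hold it there

### The arm

A 6-joint arm with a two-finger parallel gripper is mounted at the origin on the work surface; the furniture and walls round the work are solid. World frame = base frame: x ahead of the robot, y to its left, z up, the work surface at z = 0. Lengths are in m, angles in degrees, forces in N, time in s.
With the tool pointing down it reaches from about 0.375 to 0.9 m from the base axis. Payload 3.1 kg.
Tool frame: the origin (TCP) lies on the centre line of the jaws, within the pads' length; the fingertips stand 25 mm ahead of it and the grasp point (between the pads) lies 6 mm ahead of it; z points along the fingers, y is the direction in which the jaws open and shut (so a half turn about z gives the same grasp; the last joint's range is limited). The gripper opens to 85 mm and grips with 20 to 120 N. Pads are 22 mm wide; open, the fingers measure 114 mm over their backs; the gripper's body (76 mm by 85 mm) begins 54 mm behind the grasp point. The pads swing forward as they close: fully open they stand 13 mm farther back than shut.
Start: joints at [-73.539, 30.224, 82.088, -0, 67.689, -10.227], TCP at [0.281, -0.558, 0.256] pointing down, gripper open.
Joint ranges: [-176.69, 176.69], [-43.24, 126.21], [12.49, 139.97], [-82, 262], [0, 151.66], [-163.58, 163.58]. Speed limits (degrees/s): [159.86, 159.86, 180, 180, 180, 180].

### API

Orientations are given as [roll, pitch, yaw] about the fixed x, y, z axes, in that order (R = Rz(yaw) Ry(pitch) Rx(roll)).
In Python, from rig import manip gives the robot as it stands.
- The arm moves only by the shell command python3 -m handwheel 'ROWS'. ROWS is JSON, a list of rows, each a list of 7 numbers: the finger opening in m, from 0 to 0.0854, then the shift along the tool's x, y, z in m, then the turn, a rotation vector about the tool's x, y, z in degrees. In form: [[jaw, x, y, z, ax, ay, az], ...]. A call has 1 to 8 rows; each row is the pose to reach, as a shift and turn from the pose commanded when the call began, along the tool's axes at that moment; what a row does not reach only later rows make up. A row lasts 1/8 s, in which the tool goes at most 62.5 mm and 10.7 degrees, less where a joint would pass 70% of its speed; a pose out of reach is approached as far as the arm can. A call with a gripper value outside its range is refused whole. The fingers move at their own pace and stop on an object; the grip force is fixed at half the most. Time passes only in rows, so rows that repeat a pose let the fingers close. It gives the time, the measured TCP pose, the force and the opening at its end, in the units of the state.
- manip.state(): the state, without advancing time (a new reading comes with each control period).
- manip.snapshot(name): name is "side" or "top" or "wrist"; returns (picture, depth): 400x640x3 uint8, red, green, blue; 400x640 float32, m along the optical axis (not along the pixel's ray), 0 where there is no reading.
- manip.get_calibration(name): a dict with "camera_matrix" (3x3 intrinsics, pixels), "position" and "attitude" of the camera in the world. Camera axes: x right, y down, z forward; pixel columns grow to the right and rows downward; lengths in m; the calibration is good to about 2 mm. A picture is of the moment at which its call begins: read the wrist's pose just before it. get_calibration takes no time and is no camera call; for the wrist camera it gives the pose at the moment of the call.
- manip.close_job(): hands the job in, once; it reports no verdict.
Trained networks look in the newest picture that a camera, given by its name, has taken for a name from the list of things; names that differ only in an ending like _2 or _b are one class to them, and where a whole thing is asked for, a point or a joint stands for the part that bears it (a point fixed in the world has none). Each returns a list of dicts, best first, with "confidence" (0 to 1); they miss things now and then, are a little off and sometimes report something else, mostly with a low value. They report only what shows in the picture. A call takes as long as a camera call.
- manip.outline_of(camera, name): "mask" (400x640 bool, what is visible of it).
- manip.spot_point(camera, name): "xyz" ([x, y, z] in m, in world coordinates, good to about 4 mm: a listed point, or the origin of a listed thing).
The state is a dict: "time": time; "joints": joint angles; "joint_vel": joint speeds; "tau": joint torques, N m; "eef_pos": TCP position; "orientation": TCP orientation; "contact_force": force on the tool from outside, world axes, zero at the start; "ft_torque": the same for the moment, N m; "opening": opening from 0.0 (shut) to 1.0 (fully open).
Only numpy, scipy, OpenCV 4.12 (cv2) and the standard library are available. Lean on these libraries where they do the work, as an engineer would, in place of code of your own. Each camera call takes 0.05 s, during which the arm holds its last target.

### The job

Be the third hand at the screwing jig: pull its stop slide by the upright knob all the way out, so that the sprung pad stands across the end of the channel, then lay the black bar flat between the four guide pins and push its end squarely against the pad until the pad is pressed in about half way (10 of its 20 mm, about 10 N), never right to its end. Finish while still holding the bar there with that steady push, so that a colleague can drive the screws: do not let go of it or put it down, and leave the other things on the bench where they are.

Things in the scene. Friction and masses are not known exactly. Their poses are not given: they have to be found in the camera images.
- bar_center (a point): the part: straight all-black moulded bar, 187 long, 16 wide, 14 high (mm), 40 to 90 g, loose and flat on the bench between the robot and the jig. Point: its middle, 5 mm above its underside (only the lower 9 mm are solid, the ridge on top gives no grip: grip low). y axis along its length, z up; both ends serve alike
- blade_bar: the same black bar; this origin is the centre of its underside, axes as for bar_center
- jig: the screwing jig, fixed: a bare steel plate 275 x 185 mm, top 12 mm above the bench. Origin on the bench under the middle of the channel; its x runs along the channel to the stop (to the robot's right), its y away from the robot, z up. The plate spans x -115 to 160, y -45 to 140 mm. The slide's guide, 47 mm high above the bench, stands at x 121 to 155, y 70 to 136 mm
- channel (a point): middle of the channel on the plate's top (12 mm above the jig's origin), axes as the jig's. Four steel guide pins, 8 mm thick and 12.5 mm high, at x = -75 and 65, y = +-16 mm leave a 24 mm channel along a scribed line; between the two pairs is room for fingers beside the bar. With the bar in the jig bar_center is 5 mm above the plate
- slide_knob (a point): middle of the black upright knob of the stop slide: 15 mm thick, round, 28 mm high (14 mm above and below this point, 54 mm above the bench), on a 9 mm stem; it moves with the slide. With the slide pushed in it stands at x = 138 mm, y = 26 mm of the jig; fully out at y = -24 mm. Axes as the jig's
- stop_slide (a joint): how far the stop slide is out (m): 0 pushed in (the pad stands beside the channel, on its far side), 0.05 fully out at its stop (the pad stands squarely across the channel's end). It moves along the jig's -y (towards the robot) and takes about 4 to 5 N to pull; its return spring is weak and friction keeps it where it is left. It starts 0 to 12 mm out
- pad_face (a point): middle of the front face of the sprung grey pad on the slide, 11 mm above the jig's plate; the face is 34 mm wide and 19 mm high and looks to the jig's -x. Unpressed it is at x = 100 mm of the jig; with the slide out at y = 0. Axes as the jig's
- stop_pad (a joint): how far the pad is pressed in along the jig's x (m): 0 free, 0.02 at its end; its spring takes 1 N for each mm, so 0.010 is about 10 N
- driver: bystander: short screwdriver with a yellow handle, 166 mm, lying on the bench left of the jig; origin at its underside's centre
- dish: bystander: round tin dish of screws, 84 mm across, 18 mm high, left of the bar; origin at its underside's centre
- tape: bystander: roll of masking tape, 104 mm across, 25 mm high, lying left of the jig; origin at its underside's centre
- cover: bystander: black moulded cover, 62 x 87 x 34 mm, at the left; origin at its underside's centre

How it is judged (in metres and radians):
On the way, in this order (a step that is already met when the one before it is completed fails the run):
1. the stop slide is pulled out to its stop, the pad not yet pressed (value of joint stop_slide above 0.046 m and value of joint stop_pad below 0.003 m), for 0.2 s.
2. the bar lies flat between the four guide pins, before the pad (x of bar_center in the frame of jig between -0.06 and 0.035 m and y of bar_center in the frame of jig between -0.006 and 0.006 m and z of bar_center in the frame of jig below 0.0215 m and angle between the y axis of blade_bar and the x axis of jig, either way round below 0.08 rad), for 0.1 s.
3. the bar's end presses the pad in by 6 to 14 mm (6 to 14 N) for a second (value of joint stop_pad between 0.006 and 0.014 m and contact force between blade_bar and jig above 4 N), for 1 s.
At the end, for the whole second after the job is handed in: Slide fully out (within 5 mm); bar flat between the four pins (within 6 mm of the centre line, 0.08 rad of square, 4.5 mm of the plate); the fingers hold the bar, do not touch the jig, and keep the pad pressed 6 to 14 mm in (6 to 14 N), at rest (all of step 3 and value of joint stop_slide above 0.045 m and velocity of joint stop_pad between -0.005 and 0.005 m/s and contact force between the fingers and blade_bar above 2 N and contact force between each of the arm, the fingers and jig below 1 N and x of bar_center in the frame of jig between 0 and 0.035 m and y of bar_center in the frame of jig between -0.006 and 0.006 m and z of bar_center in the frame of jig below 0.0215 m and angle between the y axis of blade_bar and the x axis of jig, either way round below 0.08 rad and angle between blade_bar's own z axis and vertical below 0.08 rad); the arm keeps its last pose, push and grip.
It fails at once if the pad is pressed right in to its end (value of joint stop_pad above 0.0185 m).
It fails at once if the screwdriver, dish, tape or cover is shifted by more than 30 mm (distance of any of driver, dish, tape, cover from where it was at the start of the episode above 0.03 m).
It also fails if it takes over 42 s, if anything falls off the work surface, if the arm or the gripper's body presses on something with over 40 N, if the wrist force passes 120 N, or if a joint passes its speed limit or range.

## Working session

There is one attempt and no reset: what is moved stays moved. The work goes in short steps, Python scripts to look and compute and a shell command to move; the robot and the scene stay as the last step left them, time stands still between calls to the robot, and variables do not carry over. Pictures are saved under pics/ and viewed, and the job is handed in when it is done.

```bash
mkdir -p pics; ls; python3 - <<'E'
from rig import manip
import cv2,numpy as np
s=manip.state();print(s)
for c in ["side","top","wrist"]:
    p,d=manip.snapshot(c);cv2.imwrite(f"pics/{c}0.png",p[:,:,::-1])
    k=manip.get_calibration(c);print(c,k)
    for n in ["bar_center","jig","channel","slide_knob","pad_face"]:
        for r in manip.spot_point(c,n)[:2]: print(c,n,np.round(r["xyz"],4),round(r["confidence"],2))
print(manip.state()["time"])
E
```

```text
pics
{'time': 0.0, 'joints': array([-7.35374360e+01,  3.02792509e+01,  8.21556632e+01, -4.26997691e-04,
        6.76880473e+01, -1.02258446e+01]), 'joint_vel': array([-0.01539464, -0.08989767, -0.0167551 , -0.07353423, -0.0052204 ,
        0.00866891]), 'tau': array([ 1.44440164e-04, -4.42353845e+01, -1.78022557e+01, -4.30753869e-05,
        8.50632205e-03, -8.02691034e-06]), 'eef_pos': array([ 0.28056314, -0.55776146,  0.2553345 ]), 'orientation': array([-1.79878922e+02, -2.14407539e-02,  2.66885484e+01]), 'contact_force': array([ 0.65588469,  0.36116387, -0.3922004 ]), 'ft_torque': array([-0.04549003, -0.02059701,  0.013176  ]), 'opening': 1.0011161801815036}
side {'camera_matrix': array([[401.24245826,   0.        , 321.93895097],
       [  0.        , 401.24245826, 202.51933323],
       [  0.        ,   0.        ,   1.        ]]), 'position': array([0.47784153, 0.76311256, 0.73541796]), 'attitude': array([-134.19200642,    0.82754344, -172.55317304])}
side bar_center [ 0.4765 -0.2168  0.0053] 0.6
side jig [ 0.5884 -0.117   0.0008] 0.81
side channel [ 0.5888 -0.1157  0.0123] 0.88
[... 273 characters left out ...]
sition': array([0.40664587, 0.04136748, 1.29086045]), 'attitude': array([-173.40770253,    1.07536108,  -91.11315356])}
top bar_center [ 0.4769 -0.2143  0.0069] 0.81
top jig [ 0.5895 -0.1164 -0.0012] 0.95
top jig [ 5.402e-01  3.484e-01 -2.000e-04] 0.54
top channel [ 0.5907 -0.1183  0.0092] 0.59
top slide_knob [ 0.5742 -0.256   0.051 ] 0.84
top pad_face [ 0.6091 -0.2242  0.0228] 0.67
wrist {'camera_matrix': array([[346.52444094,   0.        , 319.32873092],
       [  0.        , 346.52444094, 195.81296075],
       [  0.        ,   0.        ,   1.        ]]), 'position': array([ 0.33904525, -0.52902965,  0.37347902]), 'attitude': array([ 1.64981327e+02,  5.72196517e-02, -6.33159533e+01])}
0.9
```

View pics/top0.png

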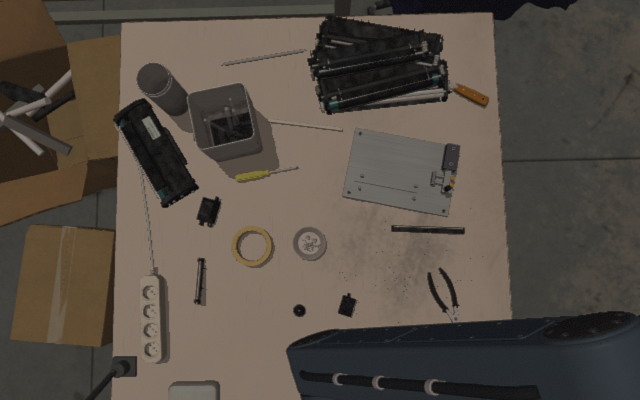

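View pics/side0.png

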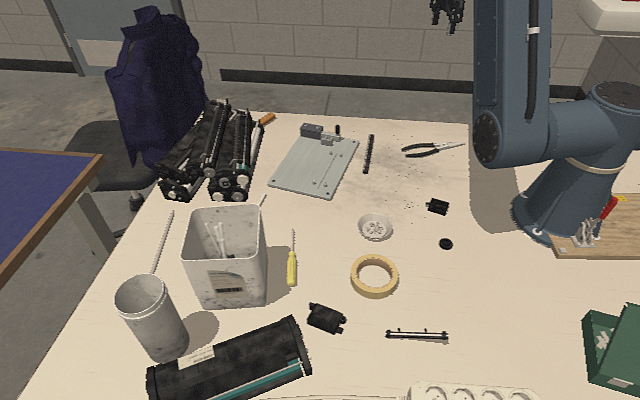

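View pics/wrist0.png

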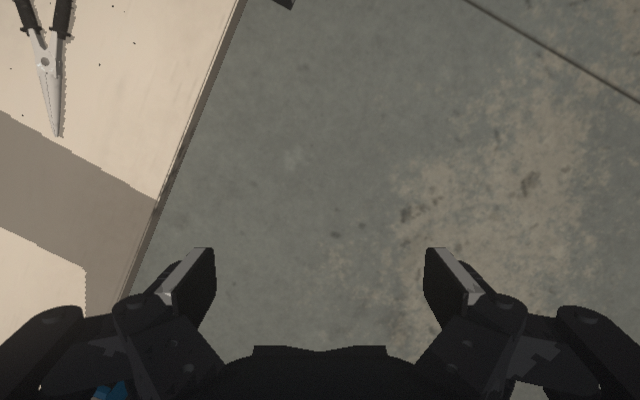

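The top view shows the jig plate (345–460, 130–215) turned about 6°, with the knob near (453,186) and the bar at (392–464, 230). Next I measure the jig and bar yaw accurately.

```bash
cat > h.py <<'E'
from rig import manip
import cv2,numpy as np
from scipy.spatial.transform import Rotation as R
def cam(c):
    k=manip.get_calibration(c)
    return k["camera_matrix"],np.array(k["position"]),R.from_euler('xyz',k["attitude"],degrees=True).as_matrix()
def ray(c,uv,z,C=None):
    K,p,A=C or cam(c)
    uv=np.atleast_2d(uv).astype(float)
    d=np.c_[(uv-K[:2,2])/[K[0,0],K[1,1]],np.ones(len(uv))]@A.T
    return p+d*((z-p[2])/d[:,2])[:,None]
def proj(c,X,C=None):
    K,p,A=C or cam(c)
    q=(np.atleast_2d(X)-p)@A
    return (q[:,:2]/q[:,2:])*[K[0,0],K[1,1]]+K[:2,2]
E
python3 - <<'E'
from h import *
for c in ["top","side"]:
    p,d=manip.snapshot(c)
    for n,z in [("jig",.012),("blade_bar",.009)]:
        o=manip.outline_of(c,n)
        m=o[0]["mask"]; print(c,n,o[0]["confidence"],m.sum())
        v,u=np.nonzero(m)
        X=ray(c,np.c_[u,v],z)[:,:2].astype(np.float32)
        r=cv2.minAreaRect(X);print(r, np.round(cv2.boxPoints(r),4).tolist())
        img=p[:,:,::-1].copy(); 
    if c=="top": x0,x1,y0,y1=330,480,120,245
    else: x0,x1,y0,y1=250,390,110,210
    cv2.imwrite(f"pics/{c}1.png",cv2.resize(img[y0:y1,x0:x1],None,fx=5,fy=4.7,interpolation=cv2.INTER_CUBIC))
E
```

```text
top jig 0.65 7553
((0.6281936764717102, -0.14856800436973572), (0.2759539484977722, 0.1894376575946808), 77.86766815185547) [[0.506600022315979, -0.2635999917984009], [0.6917999982833862, -0.3034000098705292], [0.7498000264167786, -0.03359999880194664], [0.5645999908447266, 0.006200000178068876]]
top blade_bar 0.8 429
((0.47616273164749146, -0.21083964407444), (0.18037842214107513, 0.018075570464134216), 87.76956176757812) [[0.4636000096797943, -0.30059999227523804], [0.48170000314712524, -0.3012999892234802], [0.4887000024318695, -0.12110000103712082], [0.4706000089645386, -0.12039999663829803]]
side jig 0.78 4184
((0.6230877637863159, -0.16653914749622345), (0.3357815742492676, 0.19582663476467133), 80.10784149169922) [[0.49779999256134033, -0.3151000142097473], [0.6906999945640564, -0.34880000352859497], [0.7483999729156494, -0.017999999225139618], [0.5554999709129333, 0.015699999406933784]]
side blade_bar 0.72 233
((0.4778539836406708, -0.20192238688468933), (0.19723662734031677, 0.01876770332455635), 87.69400787353516) [[0.4645000100135803, -0.3000999987125397], [0.48330000042915344, -0.30079999566078186], [0.4912000000476837, -0.10379999876022339], [0.4724000096321106, -0.10300000011920929]]
```

View pics/top1.png

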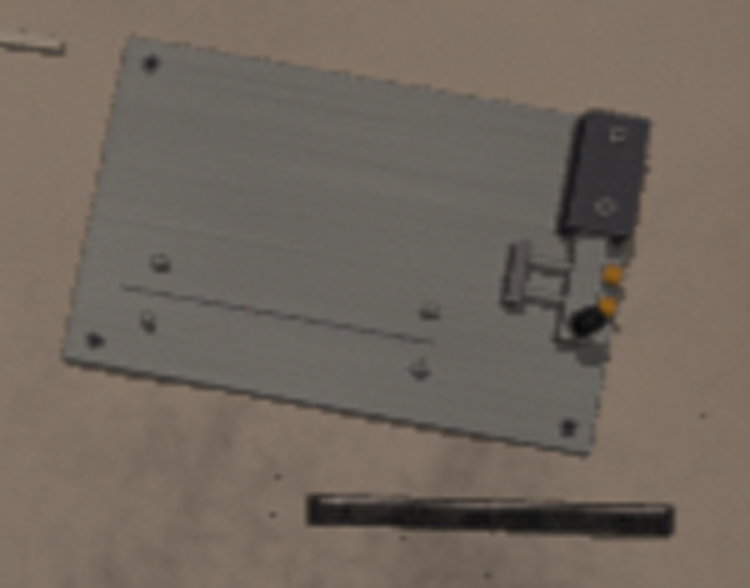

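View pics/side1.png

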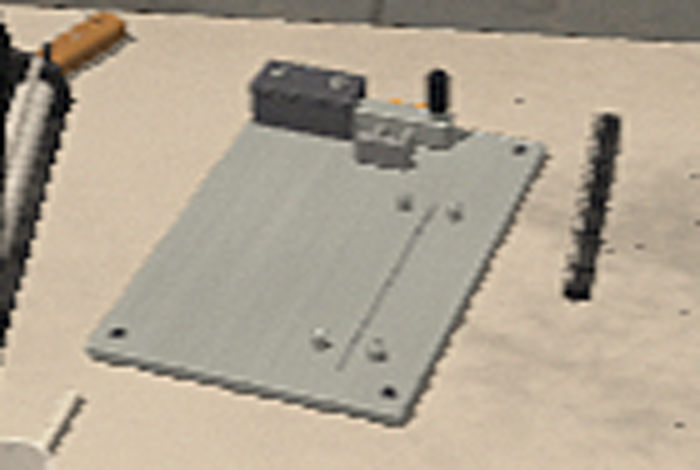

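```bash
python3 - <<'E'
from h import *
uv=np.array([[160,263],[148,322],[430,311],[420,370]])/[5,4.7]+[330,120]
P=ray("top",uv,.0235)[:,:2]
J=np.array([[-75,16],[-75,-16],[65,16],[65,-16]])/1000
def fit(J,P):
    a=J-J.mean(0);b=P-P.mean(0);H=a.T@b
    th=np.arctan2(H[0,1]-H[1,0],H[0,0]+H[1,1]);c,s=np.cos(th),np.sin(th);M=np.array([[c,-s],[s,c]])
    t=P.mean(0)-M@J.mean(0);return np.degrees(th),t,M,(P-(J@M.T+t))
print(fit(J,P))
# plate corners in crop (top z .012)
uv=np.array([[130,38],[650,120],[592,452],[65,358]])/[5,4.7]+[330,120]
P2=ray("top",uv,.012)[:,:2]
J2=np.array([[-115,140],[160,140],[160,-45],[-115,-45]])/1000
th,t,M,r=fit(J2,P2);print(th,t,r)
print("all",fit(np.r_[J,J2],np.r_[P,P2])[:2])
uv=np.array([[315,140+198],[]],dtype=object) if 0 else None
# side
uvs=np.array([[320,335],[376,345],[405,198],[455,208]])/[5,4.7]+[250,110]
Ps=ray("side",uvs,.0235)[:,:2];print("side",fit(J[[0,1,2,3]],Ps))
uv=np.array([[90,350],[405,420],[548,150]])/[5,4.7]+[250,110]
Ps2=ray("side",uv,.012)[:,:2];print("side corners",fit(J2[[0,3,2]],Ps2))
th,t,M,r=fit(np.r_[J,J2],np.r_[P,P2])
for n,X in [("knob",(.5742,-.256)),("knob side",(.5757,-.2572)),("pad",(.609,-.224)),("pad s",(.6054,-.2242)),("bar",(.477,-.2155))]:
    print(n,M.T@(np.array(X)-t))
# knob top pixel
kt=ray("top",np.array([[590,318]])/[5,4.7]+[330,120],.060)[0];print(kt,M.T@(kt[:2]-t))
ks=ray("side",np.array([[438,72]])/[5,4.7]+[250,110],.068)[0];print(ks,M.T@(ks[:2]-t))
E
```

```text
(np.float64(-102.07583823105017), array([ 0.58278917, -0.11698963]), array([[-0.20920621,  0.97787155],
       [-0.97787155, -0.20920621]]), array([[ 0.00051141, -0.00018001],
       [-0.00047488,  0.0001832 ],
       [ 0.00037397,  0.00014746],
       [-0.0004105 , -0.00015064]]))
-101.76230933281148 [ 0.58478255 -0.11887987] [[-0.00188275 -0.00118714]
 [ 0.00135454  0.00028954]
 [-0.00031656  0.0014401 ]
 [ 0.00084476 -0.0005425 ]]
all (np.float64(-101.81411485427503), array([ 0.58381138, -0.11791817]))
side (np.float64(-102.77489108013759), array([ 0.58307032, -0.10930501]), array([[-0.22112113,  0.97524635],
       [-0.97524635, -0.22112113]]), array([[-0.00041783, -0.00097167],
       [-0.00025376, -0.00289057],
       [-0.00027444,  0.00202163],
       [ 0.00094602,  0.0018406 ]]))
side corners (np.float64(-102.44124803736013), array([ 0.58104272, -0.10732585]), array([[-0.21543839,  0.97651743],
       [-0.97651743, -0.21543839]]), array([[-0.00296104, -0.00125257],
       [ 0.00084252, -0.00253867],
       [ 0.00211852,  0.00379124]]))
knob [0.13712465 0.01886271]
knob side [0.13799212 0.02057662]
pad [0.09867765 0.04637395]
pad s [0.09961047 0.04289115]
bar [ 0.11738302 -0.08457016]
[ 0.57460978 -0.25587498  0.06      ] [0.13691838 0.01923821]
[ 0.57279898 -0.24819206  0.068     ] [0.12976894 0.01589279]
```

```bash
cat >> h.py <<'E'
def shift(pos,ydir,tilt=None):
    """tool shift/turn (mm,deg) from present pose to TCP pos, tool down with jaw axis heading ydir deg"""
    s=manip.state();A=R.from_euler('xyz',s["orientation"],degrees=True)
    T=R.from_euler('xyz',[180,0,ydir+90],degrees=True)
    print("t",round(s["time"],2),"shift mm",np.round(A.inv().apply(np.array(pos)-s["eef_pos"])*1000,1),"rv",np.round((A.inv()*T).as_rotvec(degrees=True),1))
JT=np.array([.5835,-.1175]);JY=-102.1
def j2w(x,y):
    c,s=np.cos(np.radians(JY)),np.sin(np.radians(JY));return JT+[c*x-s*y,s*x+c*y]
def w2j(X):
    c,s=np.cos(np.radians(JY)),np.sin(np.radians(JY));d=np.array(X)[:2]-JT;return np.array([c*d[0]+s*d[1],-s*d[0]+c*d[1]])
E
python3 - <<'E'
from h import *
k=j2w(.1375,.0195);print(k);shift([*k,.17],-12.1)
E
```

```text
[ 0.57374422 -0.25603276]
t 1.2 shift mm [ 397.6 -138.6   86.3] rv [  0.    0.  -51.2]
```

```bash
python3 -m handwheel '[[0.05,0.05,-0.017,0.0,0,0,-6],[0.05,0.10,-0.035,0.0,0,0,-13],[0.05,0.15,-0.052,0.0,0,0,-20],[0.05,0.205,-0.07,0.01,0,0,-27],[0.05,0.26,-0.09,0.025,0,0,-34],[0.05,0.315,-0.11,0.045,0,0,-41],[0.05,0.365,-0.128,0.065,0,0,-48],[0.05,0.3976,-0.1386,0.0863,0,0,-51.2]]'
python3 - <<'E'
from h import *
k=j2w(.1375,.0195);shift([*k,.17],-12.1)
C=cam("wrist")
p,d=manip.snapshot("wrist");cv2.imwrite("pics/wrist1.png",p[:,:,::-1])
for n in ["bar_center","jig","channel","slide_knob","pad_face"]:
    for r in manip.spot_point("wrist",n)[:1]: print(n,np.round(r["xyz"],4),round(r["confidence"],2),w2j(r["xyz"]))
E
```

```text
time: 2.2
eef_pos: [0.5754, -0.2538, 0.1696]
orientation: [180.0, 0.0, 78.1]
contact_force: [-0.6, -0.5, 0.0]
opening: 0.585
t 2.2 shift mm [-2.5 -1.2 -0.4] rv [0.  0.  0.2]
bar_center [ 0.4781 -0.2163  0.0023] 0.61 [ 0.11869878 -0.08234804]
slide_knob [ 0.5791 -0.2561  0.055 ] 0.8 [0.13644308 0.02475089]
pad_face [ 0.6043 -0.2239  0.0253] 0.96 [0.09967607 0.04264131]
```

View pics/wrist1.png

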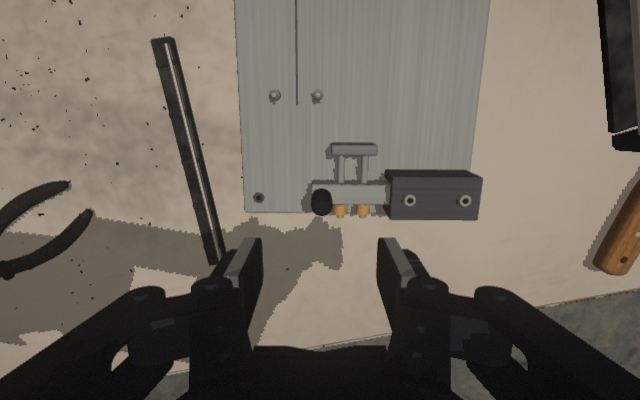

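The wrist view shows the knob top at (321,201), pins at (275,96) and (317,96), the scribed line at u≈296, and the bar running from (164,40) to (216,262). I use these to refine.

```bash
python3 - <<'E'
from h import *
pins=ray("wrist",[[275,94],[317,94]],.0245);print("pins",pins[:,:2],"expect",j2w(.065,-.016),j2w(.065,.016))
print("line",[ (np.round(w2j(q)*1000,1)) for q in ray("wrist",[[296.5,3],[296.5,103]],.012)])
print("corner",w2j(ray("wrist",[[246,212]],.012)[0]),"exp .160,-.045")
print("edge left", [np.round(w2j(q)*1000,1) for q in ray("wrist",[[236,2],[245,205]],.012)])
for z in (.068,):
    q=ray("wrist",[[321,199]],z)[0];print("knob top",q,w2j(q))
print("pad top",[np.round(w2j(q)*1000,1) for q in ray("wrist",[[331,144],[376,144]],.0325)])
b=ray("wrist",[[152,40],[176,40],[207,264],[224,262]],.009);print("bar ends",b[:,:2])
A=(b[0]+b[1])/2;B=(b[2]+b[3])/2;print("ctr",(A+B)/2,"len",np.linalg.norm(A-B),"dir",np.degrees(np.arctan2(*(B-A)[1::-1])))
p,d=manip.snapshot("wrist")
for u,v in [(321,199),(355,149),(180,150),(285,180),(100,80)]: print(u,v,d[v,u])
E
```

```text
pins [[ 0.55688303 -0.18015783]
 [ 0.58681729 -0.18662144]] expect [ 0.55423026 -0.17770201] [ 0.58551933 -0.18440981]
line [array([4. , 3.2]), array([73.2,  1.9])]
corner [ 0.16099823 -0.04189478] exp .160,-.045
edge left [array([  3.2, -40.2]), array([154.9, -42.4])]
knob top [ 0.5753376  -0.25306072  0.068     ] [0.13425999 0.02043499]
pad top [array([102.3,  27.9]), array([102.3,  60.9])]
bar ends [[ 0.47511    -0.12271464]
 [ 0.49254788 -0.12648015]
 [ 0.46172632 -0.30600295]
 [ 0.47687722 -0.30731049]]
ctr [ 0.47656536 -0.21562706  0.009     ] len 0.1826379951204824 dir -94.56217011837053
321 199 0.23191197
355 149 0.25547302
180 150 0.2884254
285 180 0.28282803
100 80 0.273473
```

```bash
python3 -m handwheel '[[0.05,-0.001,0,0.04,0,0,0],[0.05,-0.001,0,0.08,0,0,0],[0.05,-0.001,0,0.1055,0,0,0],[0.05,-0.001,0,0.1055,0,0,0],[0.0,-0.001,0,0.1055,0,0,0],[0.0,-0.001,0,0.1055,0,0,0],[0.0,-0.001,0,0.1055,0,0,0],[0.0,-0.001,0,0.1055,0,0,0]]'
```

```text
time: 3.55
eef_pos: [0.5749, -0.2581, 0.0666]
orientation: [179.8, 0.1, 77.9]
contact_force: [0.3, -1.7, 6.7]
opening: 0.148
```

```bash
python3 - <<'E'
from h import *
p,d=manip.snapshot("wrist");cv2.imwrite("pics/wrist2.png",p[:,:,::-1])
s=manip.state();print(s["contact_force"],s["opening"])
E
```

```text
[ 0.03940599 -1.15680182  7.901843  ] 0.14678470769439353
```

View pics/wrist2.png

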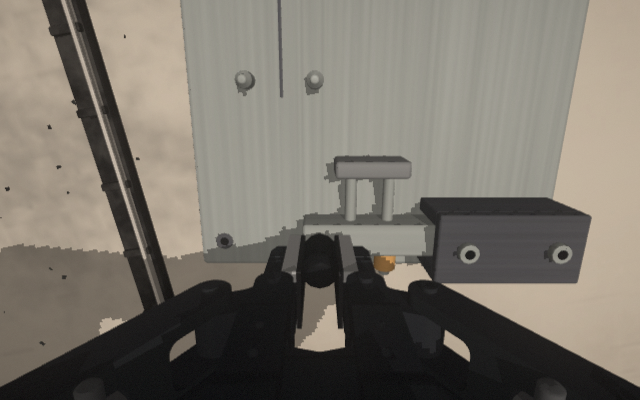

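```bash
python3 -m handwheel '[[0.0,0,0,-0.0025,0,0,0],[0.0,0,-0.006,-0.0025,0,0,0],[0.0,0,-0.013,-0.0025,0,0,0],[0.0,0,-0.020,-0.0025,0,0,0],[0.0,0,-0.027,-0.0025,0,0,0],[0.0,0,-0.034,-0.0025,0,0,0],[0.0,0,-0.040,-0.0025,0,0,0],[0.0,0,-0.040,-0.0025,0,0,0]]'
```

```text
time: 4.6
eef_pos: [0.5352, -0.2495, 0.0668]
orientation: [179.9, 0.1, 77.9]
contact_force: [3.5, -4.4, -6.6]
opening: 0.148
```

```bash
python3 -m handwheel '[[0.0,0,-0.003,0.001,0,0,0],[0.0,0,-0.005,0.001,0,0,0],[0.0,0,-0.007,0.001,0,0,0],[0.0,0,-0.007,0.001,0,0,0]]'
python3 - <<'E'
from h import *
p,d=manip.snapshot("wrist");cv2.imwrite("pics/wrist3.png",p[:,:,::-1])
print(manip.spot_point("wrist","pad_face")[:1])
E
```

```text
time: 5.1
eef_pos: [0.5333, -0.2492, 0.0668]
orientation: [179.2, 0.2, 77.8]
contact_force: [13.3, -1.6, -8.5]
opening: 0.148
[{'xyz': [0.5614, -0.2143, 0.0243], 'confidence': 0.87}]
```

View pics/wrist3.png

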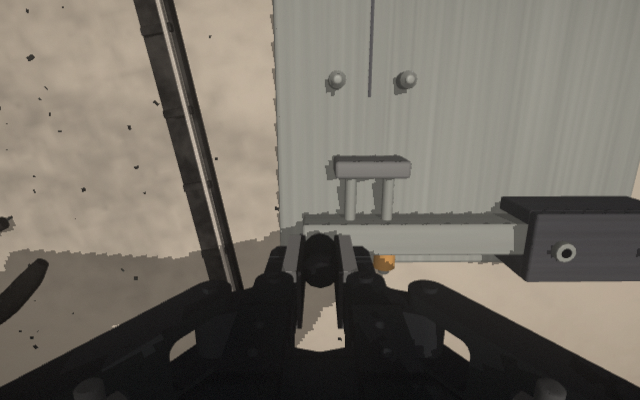

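```bash
python3 -m handwheel '[[0.036,0,0.004,0,0,0,0],[0.036,0,0.004,0,0,0,0],[0.036,0,0.004,0,0,0,0],[0.036,0,0.004,-0.03,0,0,0],[0.036,0,0.004,-0.065,0,0,0],[0.036,0,0.004,-0.065,0,0,0]]'
python3 - <<'E'
from h import *
s=manip.state()
p,d=manip.snapshot("wrist");cv2.imwrite("pics/wrist4.png",p[:,:,::-1])
for n in ["bar_center","pad_face","slide_knob"]:
    print(n,[(np.round(r["xyz"],4),r["confidence"]) for r in manip.spot_point("wrist",n)[:1]])
shift([.4766,-.2145,.075],-3.5)
E
```

```text
time: 5.95
eef_pos: [0.5324, -0.2487, 0.1337]
orientation: [179.7, 0.1, 77.9]
contact_force: [-0.1, -0.9, -0.6]
opening: 0.421
bar_center [(array([ 0.4752, -0.2152,  0.0008]), 0.63)]
pad_face [(array([ 0.5639, -0.2139,  0.0261]), 0.86)]
slide_knob [(array([ 0.5379, -0.2474,  0.0555]), 0.56)]
t 6.15 shift mm [ 20.7 -59.4  55.2] rv [-0.1 -0.1 -8.6]
```

View pics/wrist4.png

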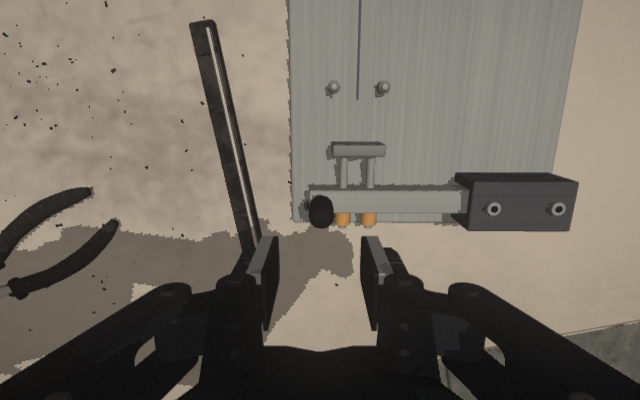

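```bash
python3 -m handwheel '[[0.036,0.01,-0.03,0,0,0,-4],[0.036,0.02,-0.058,0,0,0,-8.5],[0.036,0.0205,-0.0595,0.03,0,0,-8.5],[0.036,0.0205,-0.0595,0.055,0,0,-8.5],[0.036,0.0205,-0.0595,0.055,0,0,-8.5]]'
python3 - <<'E'
from h import *
s=manip.state()
p,d=manip.snapshot("wrist");cv2.imwrite("pics/wrist5.png",p[:,:,::-1])
print(s["orientation"])
for n in ["bar_center","pad_face"]:
    print(n,[(np.round(r["xyz"],4),r["confidence"]) for r in manip.spot_point("wrist",n)[:1]])
E
```

```text
time: 6.78
eef_pos: [0.4758, -0.2142, 0.0737]
orientation: [-179.7, -0.2, 86.4]
contact_force: [0.8, 0.7, -0.2]
opening: 0.425
[-179.68479848   -0.20453696   86.37667658]
bar_center [(array([ 0.4766, -0.2161,  0.0015]), 0.94)]
pad_face [(array([ 0.5609, -0.2168,  0.0227]), 0.72)]
```

View pics/wrist5.png

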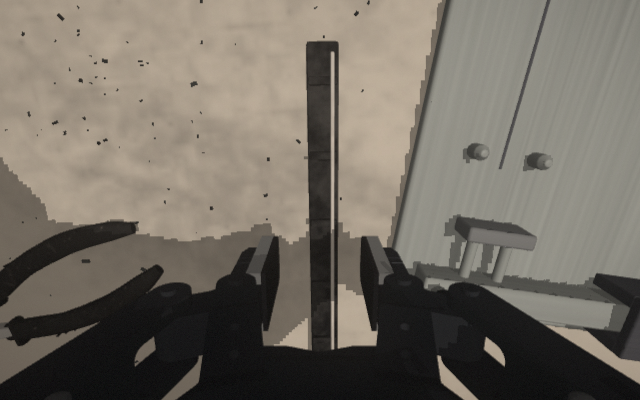

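```bash
python3 -m handwheel '[[0.03,0,0,0.01,0,0,0],[0.03,0,0,0.025,0,0,0],[0.03,0,0,0.038,0,0,0],[0.03,0,0,0.045,0,0,0],[0.03,0,0,0.045,0,0,0]]'
python3 - <<'E'
from h import *
p,d=manip.snapshot("wrist");cv2.imwrite("pics/wrist6.png",p[:,:,::-1])
print(manip.state()["eef_pos"])
E
```

```text
time: 7.55
eef_pos: [0.4772, -0.2151, 0.0302]
orientation: [-179.9, -0.1, 86.4]
contact_force: [-0.7, 0.5, 0.2]
opening: 0.352
[ 0.47745187 -0.21529779  0.03060034]
```

View pics/wrist6.png

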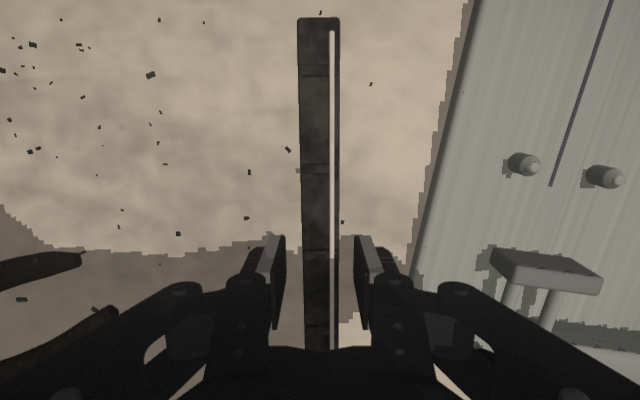

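```bash
python3 -m handwheel '[[0.03,0,0,0.003,0,0,0],[0.0,0,0,0.003,0,0,0],[0.0,0,0,0.003,0,0,0],[0.0,0,0,0.003,0,0,0],[0.0,0,0,0.003,0,0,0]]'
```

```text
time: 8.22
eef_pos: [0.4777, -0.2155, 0.0283]
orientation: [180.0, 0.0, 86.4]
contact_force: [-0.2, 1.1, 4.2]
opening: 0.159
```

```bash
sed -i 's/^JT=.*/JT=np.array([.5855,-.1180]);JY=-102.4/' h.py; python3 - <<'E'
from h import *
k=j2w(-.015,0.);print(k);shift([*k,.09],JY+90);k=j2w(-.015,-.06);shift([*k,.09],JY+90)
E
```

```text
[ 0.58872103 -0.10334992]
t 8.22 shift mm [118.9 103.7 -61.6] rv [0.  0.  8.8]
t 8.22 shift mm [128.1  44.4 -61.7] rv [0.  0.  8.8]
```

```bash
python3 -m handwheel '[[0.0,0,0,-0.03,0,0,0],[0.0,0.0,0,-0.06,0,0,0],[0.0,0.04,0.01,-0.062,0,0,2],[0.0,0.085,0.025,-0.062,0,0,5],[0.0,0.125,0.044,-0.062,0,0,8.8],[0.0,0.125,0.074,-0.062,0,0,8.8],[0.0,0.119,0.104,-0.062,0,0,8.8],[0.0,0.119,0.104,-0.062,0,0,8.8]]'
python3 - <<'E'
from h import *
p,d=manip.snapshot("wrist");cv2.imwrite("pics/wrist7.png",p[:,:,::-1])
p,d=manip.snapshot("top");cv2.imwrite("pics/top7.png",cv2.resize(p[120:245,330:480,::-1],None,fx=5,fy=4.7,interpolation=cv2.INTER_CUBIC))
for c in ["wrist","top"]:
  for n in ["bar_center","pad_face"]:
    print(c,n,[(np.round(r["xyz"],4),r["confidence"],w2j(r["xyz"])) for r in manip.spot_point(c,n)[:1]])
s=manip.state();print(s["eef_pos"],s["contact_force"],s["time"])
E
```

```text
time: 9.22
eef_pos: [0.5914, -0.1038, 0.09]
orientation: [179.8, 0.0, 77.6]
contact_force: [0.6, 0.8, -0.3]
opening: 0.161
wrist bar_center [(array([ 0.5922, -0.1035,  0.0619]), 0.87, array([-0.01560047,  0.00343004]))]
wrist pad_face []
top bar_center [(array([ 0.636 ,  0.1988, -0.0032]), 0.24, array([-0.32025391, -0.0187062 ]))]
top pad_face [(array([ 0.568 , -0.2117,  0.0228]), 0.61, array([0.09527206, 0.00302894]))]
[ 0.58760909 -0.10293097  0.08973576] [ 0.71889308  0.16579446 -0.64110859] 9.525
```

View pics/wrist7.png

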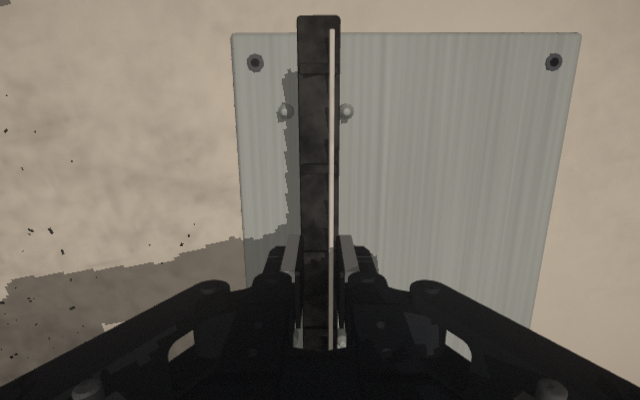

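View pics/top7.png

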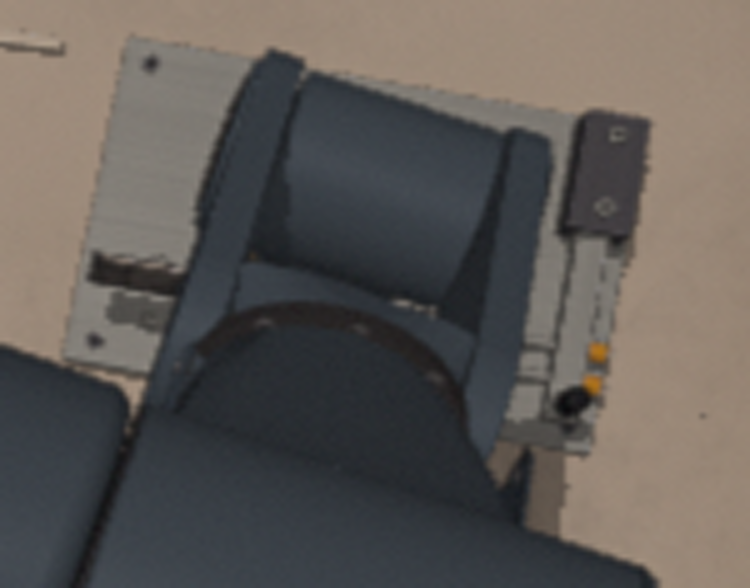

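The wrist view shows the left pins at (287,112) and (346,112), the plate's left edge at v≈34 from (232,34) to (580,34), and the bar's far end at (297–340, 17). I now compute the bar relative to the pins.

```bash
python3 - <<'E'
from h import *
s=manip.state();A=R.from_euler('xyz',s["orientation"],degrees=True)
def tf(uv,z): return np.round(A.inv().apply(ray("wrist",uv,z)-s["eef_pos"])*1000,1)
print("pins",tf([[287,111],[346.5,111]],.0245))
print("pinbase?",tf([[287,111],[346.5,111]],.018))
print("corners",tf([[232,34],[581,34],[246,285]],.012))
print("right edge",tf([[581,36],[548,240]],.012))
zb=s["eef_pos"][2]-.0283
print("bar end",tf([[297,17],[340,17]],zb+.012),"bar low",tf([[302,250],[334,250]],zb+.012))
E
```

```text
pins [[ 61.5 -16.8  65.3]
 [ 61.5  13.7  65.2]]
pinbase? [[ 61.3 -17.4  71.8]
 [ 61.3  14.1  71.7]]
corners [[100.  -45.5  77.9]
 [ 99.9 134.9  77.5]
 [-44.5 -46.1  77.8]]
right edge [[ 98.9 135.1  77.5]
 [-14.2 137.3  77.5]]
bar end [[94.5 -8.  16.3]
 [94.5  7.1 16.3]] bar low [[ 6.3 -7.4 16.3]
 [ 6.3  5.9 16.3]]
```

The arm was still settling when that picture was taken, so I retake it.

```bash
python3 - <<'E'
from h import *
s=manip.state();p,d=manip.snapshot("wrist");print(s["eef_pos"],manip.state()["eef_pos"])
cv2.imwrite("pics/wrist8.png",cv2.resize(p[0:300,200:600,::-1],None,fx=2,fy=2,interpolation=cv2.INTER_CUBIC))
E
```

```text
[ 0.58760909 -0.10293097  0.08973576] [ 0.58789775 -0.10301581  0.08987378]
```

View pics/wrist8.png

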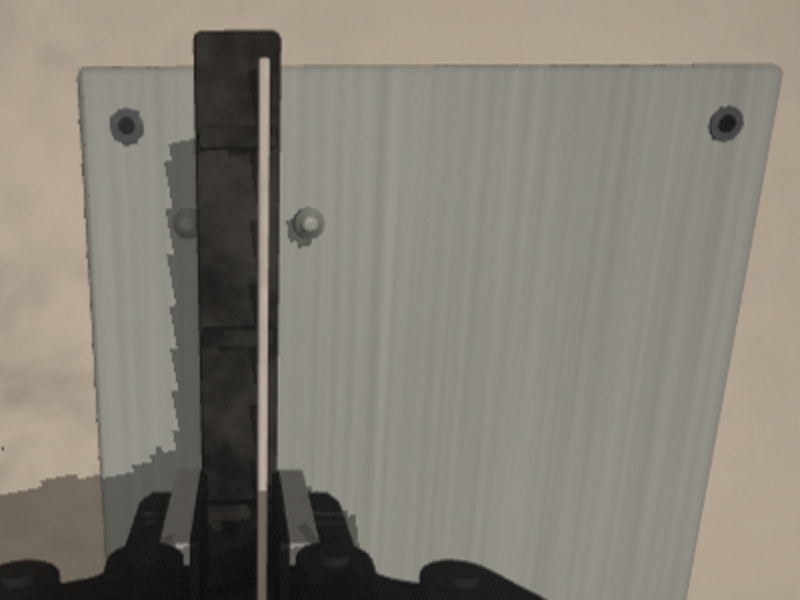

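```bash
python3 - <<'E'
from h import *
s=manip.state();A=R.from_euler('xyz',s["orientation"],degrees=True)
def tf(uv,z): return np.round(A.inv().apply(ray("wrist",uv,z)-s["eef_pos"])*1000,1)
print("rpin",tf([[354.5,111.5]],.0245),"lpin",tf([[292.5,111.5]],.0245))
print("corners",tf([[240,34],[590.5,33.5],[252,270],[545,295]],.012))
zb=s["eef_pos"][2]-.0283
print("bar",tf([[297,17],[340,17],[301,235],[337.5,235]],zb+.012))
print(s["orientation"])
E
```

```text
rpin [[61.2 17.8 65.4]] lpin [[ 61.2 -14.   65.4]]
corners [[100.  -41.4  77.9]
 [100.1 139.9  77.7]
 [-34.3 -41.9  77.9]
 [-51.4 141.8  77.7]]
bar [[94.5 -8.  16.3]
 [94.5  7.  16.3]
 [13.  -7.7 16.3]
 [13.   7.3 16.3]]
[-1.79925377e+02 -1.08192044e-02  7.75695129e+01]
```

```bash
python3 -m handwheel '[[0.0,0,0.0023,0.01,0,0,0],[0.0,0,0.0023,0.025,0,0,0],[0.0,0,0.0023,0.033,0,0,0],[0.0,0,0.0023,0.033,0,0,0],[0.0,0,0.0023,0.033,0,0,0]]'
python3 - <<'E'
from h import *
s=manip.state();p,d=manip.snapshot("wrist");print(s["eef_pos"],manip.state()["eef_pos"])
cv2.imwrite("pics/wrist9.png",cv2.resize(p[0:300,200:600,::-1],None,fx=2,fy=2,interpolation=cv2.INTER_CUBIC))
E
```

```text
time: 10.2
eef_pos: [0.5912, -0.1037, 0.0569]
orientation: [-180.0, -0.0, 77.6]
contact_force: [0.6, -0.7, -0.0]
opening: 0.159
[ 0.59120029 -0.10368827  0.05689519] [ 0.59138946 -0.10377795  0.05719699]
```

View pics/wrist9.png

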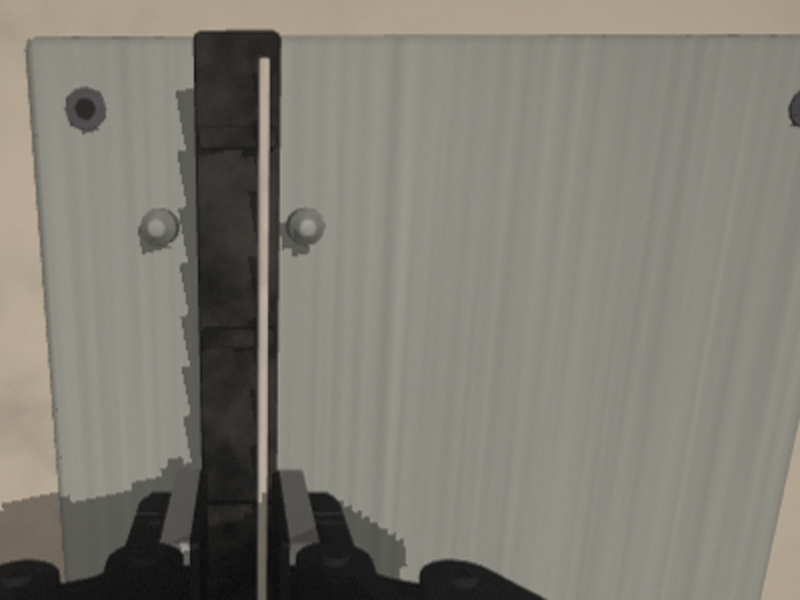

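```bash
python3 -m handwheel '[[0.0,0,-0.001,0.0,0,0,0],[0.0,0,-0.001,0.006,0,0,0],[0.0,0,-0.001,0.011,0,0,0],[0.0,0,-0.001,0.0155,0,0,0],[0.0,0,-0.001,0.0155,0,0,0]]'
```

```text
time: 10.88
eef_pos: [0.5898, -0.1033, 0.0409]
orientation: [-179.9, -0.0, 77.6]
contact_force: [0.5, -0.5, -0.4]
opening: 0.163
```

```bash
python3 - <<'E'
from h import *
for i in range(1):
    s=manip.state();p,d=manip.snapshot("wrist");
s=manip.state();print(s["eef_pos"],s["contact_force"])
cv2.imwrite("pics/wrist10.png",cv2.resize(p[0:300,200:600,::-1],None,fx=2,fy=2,interpolation=cv2.INTER_CUBIC))
E
```

```text
[ 0.58998183 -0.10340636  0.04113869] [-0.70750353 -0.04259408 -1.18982447]
```

View pics/wrist10.png

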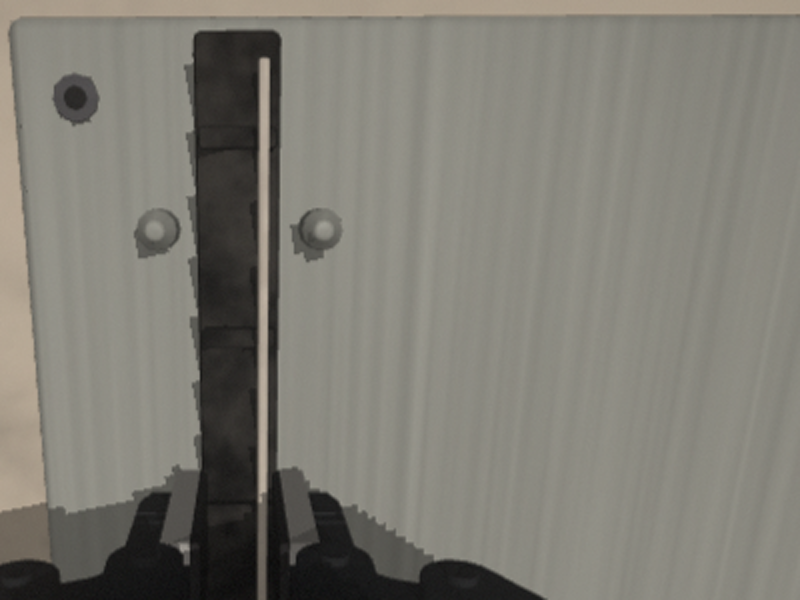

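```bash
python3 -m handwheel '[[0.0,0,0,0.001,0,0,0],[0.0,0,0,0.001,0,0,0],[0.0,-0.005,0,0.001,0,0,0],[0.0,-0.010,0,0.001,0,0,0],[0.0,-0.015,0,0.001,0,0,0],[0.0,-0.018,0,0.001,0,0,0],[0.0,-0.018,0,0.001,0,0,0]]'
python3 - <<'E'
from h import *
s=manip.state();print(s["eef_pos"],s["contact_force"],s["time"])
for c in ["side"]:
    p,d=manip.snapshot(c);cv2.imwrite(f"pics/{c}11.png",cv2.resize(p[110:210,250:390,::-1],None,fx=5,fy=4.7,interpolation=cv2.INTER_CUBIC))
p,d=manip.snapshot("wrist");cv2.imwrite("pics/wrist11.png",cv2.resize(p[0:300,200:600,::-1],None,fx=2,fy=2,interpolation=cv2.INTER_CUBIC))
s=manip.state();print(s["eef_pos"],s["contact_force"],s["time"])
E
```

```text
time: 11.8
eef_pos: [0.5862, -0.1214, 0.0405]
orientation: [180.0, -0.0, 77.6]
contact_force: [-0.4, -0.2, -0.9]
opening: 0.161
[ 0.58622207 -0.12142259  0.04050617] [-0.3603545  -0.17102408 -0.91547715] 11.8
[ 0.5862446  -0.121026    0.04050302] [-0.19326462  0.7661422  -0.16475555] 11.9
```

View pics/side11.png

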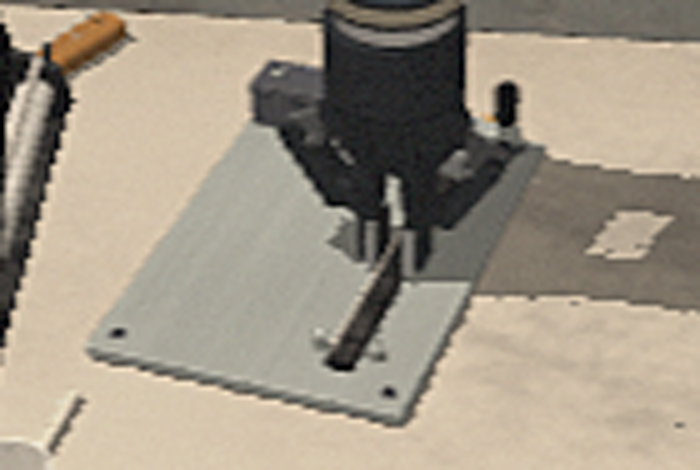

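View pics/wrist11.png

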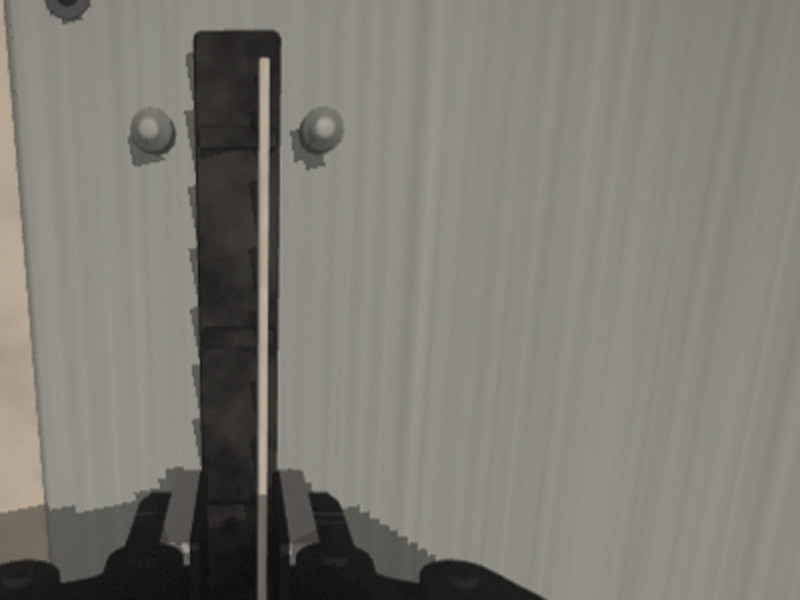

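```bash
python3 -m handwheel '[[0.0,-0.002,0,0.0007,0,0,0],[0.0,-0.005,0,0.0007,0,0,0],[0.0,-0.008,0,0.0007,0,0,0],[0.0,-0.008,0,0.0007,0,0,0]]'
python3 - <<'E'
from h import *
s=manip.state();A=R.from_euler('xyz',s["orientation"],degrees=True)
p,d=manip.snapshot("wrist");cv2.imwrite("pics/wrist12.png",cv2.resize(p[0:300,200:600,::-1],None,fx=2,fy=2,interpolation=cv2.INTER_CUBIC))
print(s["eef_pos"],A.inv().apply(s["contact_force"]))
E
```

```text
time: 12.4
eef_pos: [0.585, -0.1288, 0.0403]
orientation: [179.9, -0.0, 77.6]
contact_force: [1.0, 2.4, 5.6]
opening: 0.159
[ 0.58497336 -0.12875278  0.04034068] [ 2.55284095  0.42849079 -5.56326287]
```

View pics/wrist12.png

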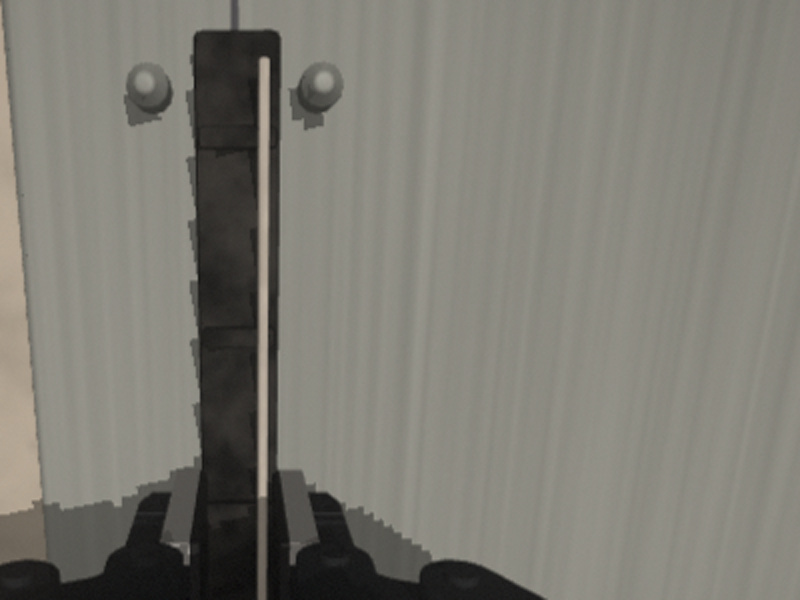

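```bash
python3 - <<'E'
from h import *
s=manip.state();A=R.from_euler('xyz',s["orientation"],degrees=True)
def tf(uv,z): return np.round(A.inv().apply(ray("wrist",uv,z)-s["eef_pos"])*1000,1)
print(s["eef_pos"],A.inv().apply(s["contact_force"]))
print("pins",tf([[274,41],[360.5,41]],.0245), "bar end",tf([[318,16]],.024),tf([[318,16]],.026))
E
```

```text
[ 0.58499717 -0.12872408  0.04036142] [ 3.23183051 -1.17718321 -5.01044038]
pins [[ 86.6 -16.3  15.9]
 [ 86.6  14.4  15.9]] bar end [[94.8 -0.6 16.4]] [[94.4 -0.6 14.4]]
```

```bash
python3 -m handwheel '[[0.0,-0.001,0,-0.0003,0,0,0],[0.0,-0.0025,0,-0.0003,0,0,0],[0.0,-0.004,0,-0.0003,0,0,0],[0.0,-0.004,0,-0.0003,0,0,0]]'
python3 - <<'E'
from h import *
s=manip.state();A=R.from_euler('xyz',s["orientation"],degrees=True)
print(s["eef_pos"],A.inv().apply(s["contact_force"]))
E
```

```text
time: 12.95
eef_pos: [0.5842, -0.1319, 0.0404]
orientation: [180.0, -0.1, 77.6]
contact_force: [3.0, 6.8, 5.0]
opening: 0.161
[ 0.58417372 -0.13188329  0.04036899] [ 7.32216523  1.43199971 -5.02787014]
```

```bash
python3 -m handwheel '[[0.0,-0.001,0,-0.0003,0,0,0],[0.0,-0.0025,0,-0.0003,0,0,0],[0.0,-0.0025,0,-0.0003,0,0,0],[0.0,-0.0025,0,-0.0003,0,0,0]]'
python3 -m handwheel '[[0.0,0,0,0,0,0,0]]'
python3 -m handwheel '[[0.0,0,0,0,0,0,0]]'
python3 - <<'E'
from h import *
s=manip.state();A=R.from_euler('xyz',s["orientation"],degrees=True)
print(s["eef_pos"],A.inv().apply(s["contact_force"]))
p,d=manip.snapshot("wrist");cv2.imwrite("pics/wrist13.png",p[:,:,::-1])
s=manip.state();print(s["eef_pos"],A.inv().apply(s["contact_force"]))
p,d=manip.snapshot("side");cv2.imwrite("pics/side13.png",cv2.resize(p[110:210,250:390,::-1],None,fx=5,fy=4.7,interpolation=cv2.INTER_CUBIC))
for c,n in [("wrist","bar_center"),("side","pad_face"),("side","bar_center"),("side","slide_knob")]:
    for r in manip.spot_point(c,n)[:1]: print(c,n,r["xyz"],r["confidence"],w2j(r["xyz"]))
E
```

```text
time: 13.45
eef_pos: [0.5835, -0.1339, 0.0404]
orientation: [180.0, -0.1, 77.6]
contact_force: [2.9, 7.8, 4.2]
opening: 0.16
time: 13.58
eef_pos: [0.5836, -0.1339, 0.0404]
orientation: [180.0, -0.1, 77.6]
contact_force: [2.1, 7.4, 2.7]
opening: 0.158
time: 13.7
eef_pos: [0.5835, -0.1339, 0.0404]
orientation: [180.0, -0.1, 77.6]
contact_force: [2.3, 7.6, 3.3]
opening: 0.153
[ 0.58353781 -0.13388515  0.04038255] [ 7.93668365  0.61656369 -3.27706675]
[ 0.5835371  -0.13387482  0.04035856] [ 7.85633797  1.90788964 -3.02650974]
wrist bar_center [0.5886, -0.1334, 0.0131] 0.8 [0.01437507 0.00633461]
side pad_face [0.563, -0.2226, 0.0196] 0.53 [0.10699147 0.00048619]
side bar_center [0.5829, -0.1304, 0.018] 0.6 [0.01266905 0.00012337]
side slide_knob [0.5889, -0.1155, 0.0018] 0.54 [-0.00317178  0.00278385]
```

View pics/wrist13.png

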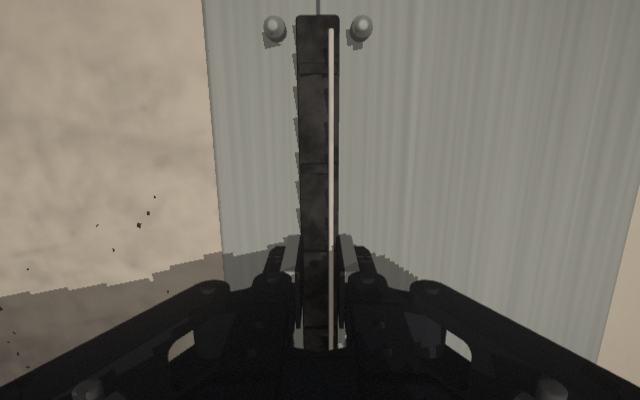

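View pics/side13.png

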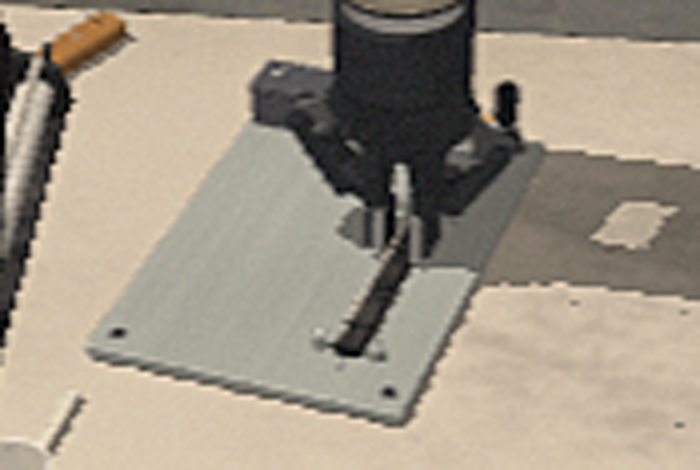

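```bash
python3 -m handwheel '[[0.0,-0.0008,0,-0.0007,0,0,0],[0.0,-0.0016,0,-0.0014,0,0,0],[0.0,-0.0016,0,-0.0014,0,0,0],[0.0,-0.0016,0,-0.0014,0,0,0]]'
python3 -m handwheel '[[0.0,0,0,0,0,0,0],[0.0,0,0,0,0,0,0],[0.0,0,0,0,0,0,0],[0.0,0,0,0,0,0,0]]'
python3 - <<'E'
from h import *
s=manip.state();A=R.from_euler('xyz',s["orientation"],degrees=True)
print(s["eef_pos"],A.inv().apply(s["contact_force"]))
for i in range(4):
    p,d=manip.snapshot("wrist");s=manip.state();print(s["eef_pos"],A.inv().apply(s["contact_force"]))
cv2.imwrite("pics/wrist14.png",p[:,:,::-1])
E
```

```text
time: 14.5
eef_pos: [0.583, -0.1351, 0.041]
orientation: [-180.0, -0.1, 77.6]
contact_force: [4.0, 7.8, -1.1]
opening: 0.161
time: 15.0
eef_pos: [0.583, -0.1351, 0.041]
orientation: [-180.0, -0.1, 77.6]
contact_force: [4.2, 7.9, -0.5]
opening: 0.157
[ 0.58299529 -0.13508912  0.04102231] [8.59092874 2.36421333 0.55435435]
[ 0.58297272 -0.13507634  0.04100556] [8.84253828 2.7982091  1.29276819]
[ 0.58296282 -0.13508771  0.04101379] [8.59255055 2.25033465 1.11470611]
[ 0.58296085 -0.13506645  0.04102292] [8.65881155 1.69855731 0.82872645]
[ 0.58296326 -0.13507026  0.0410003 ] [7.9119065  1.60234751 1.11456991]
```

View pics/wrist14.png

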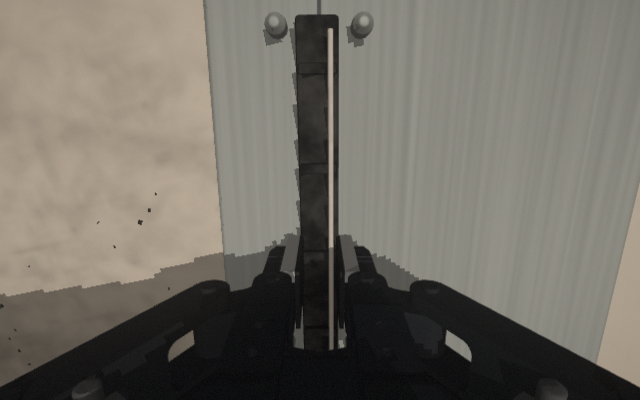

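```bash
python3 - <<'E'
from h import *
p,d=manip.snapshot("top");cv2.imwrite("pics/top15.png",cv2.resize(p[100:280,180:480,::-1],None,fx=2.6,fy=2.6,interpolation=cv2.INTER_CUBIC))
s=manip.state();print(s["eef_pos"],s["contact_force"],s["time"])
for r in manip.spot_point("top","slide_knob")[:1]: print(r["confidence"],w2j(r["xyz"]))
E
```

```text
[ 0.58297559 -0.13509741  0.04102464] [ 3.74553806  7.32425169 -0.61477169] 15.25
0.6 [ 0.13688336 -0.02417014]
```

View pics/top15.png

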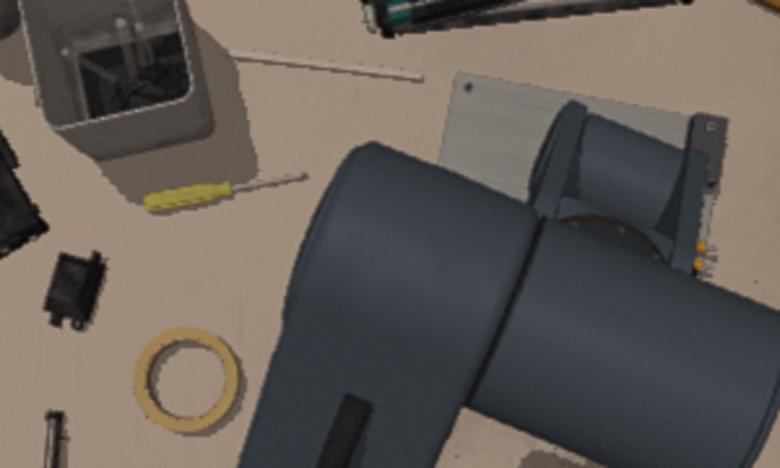

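The top view shows the screwdriver, tape and cover where they were. The knob reads y = -24 mm in the jig frame, so the slide is fully out. I hand in now.

```bash
python3 -c "
from rig import manip
print(manip.close_job()); s=manip.state(); print(s['time'],s['contact_force'])"
```

```text
the job is handed in; nothing more can be done
None
the job is handed in; nothing more can be done
```

I pulled the stop slide out to its stop, laid the bar flat in the channel and pressed it against the pad. I handed the job in at about 15.3 s, still gripping and pushing; no verdict is given.

**What the last checks showed:**
- **Slide:** the pull force rose to about 13 N at the stop. Just before hand-in the knob read y = -24 mm in the jig frame, which is fully out.
- **Push:** the force along the channel was a steady 8 to 9 N. The bar's position puts the pad about 10.5 mm in. The two disagree by 1 to 2 mm, but both are inside the 6 to 14 range.
- **Bar position:** it is centred between the left pins to within about 1 mm and square to about 1°. At hand-in it was level and on the plate, or at most about 1 mm above it. I raised it slightly so the fingertips would not touch the jig, and the vertical force then read about 1 N or less.
- **Sideways force:** about 2 N remained, possibly a light rub on a pin.
- **Bystanders:** the screwdriver, tape and cover look unmoved in the last top picture. The dish was hidden by the arm, so I could not check it; I never moved the gripper near it.

Two network readings were plainly wrong, and I did not use them: the wrist camera put the bar 6 mm off the centre line, and the side camera put the knob in mid-plate.

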